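Uncover the round-covered port of the tube incubator

TASK

On top of the two-block tube incubator, swing the round-ended steel cover sideways around its pivot screw until the port beneath it is wholly uncovered and well clear of the cover, and leave it there. Leave the square-ended cover beside it shut.

Things in the scene. Friction and masses are not known exactly. Their poses are not given: they have to be found in the camera images.
- round_cover (a joint): Cover to open: flat steel tongue 4 mm thick, 24 wide, with a round end 52 mm across, on one of two dark metal blocks on a grey incubator (220 x 340 mm, ~97 high). Angle about its upright pivot screw, rad: 0 = shut over the 28 mm port; grows counter-clockwise seen from above to a stop at 1.6 (no other way). Starts at 0 to 0.15; port just clear at 0.71. 1 N at the knob moves it; it stays.
- round_knob (a point): Centre, half-way up, of the upright black knob fixed on the round end of that cover, over the port's centre when shut: a cylinder 16 mm across, 34 mm tall (the cover's face is 17 mm below this point). Its axis is 65 mm from the pivot's axis. This frame's x axis points level from the knob to the pivot screw, z up.
- round_pivot (a point): Centre of the pivot screw of that cover, at the level of the cover's upper face; the screw's head, 16 mm across, rises 4 mm above it. The cover turns about the vertical line through this point.
- square_cover (a joint): The other cover, on the other block 170 mm to the left or right: same tongue, pivot screw and knob, but a square end 52 x 52 mm. Angle in rad, same sense: 0 = shut, to 1.6. It starts shut or a few degrees ajar and is to be left so.

How it is judged:
By the outcome, as a careful person would: the job done as asked, in the order asked, and still so for the second after the job is handed in, with the robot touching nothing.
It also fails if it takes over 29 s, if anything falls off the work surface, if the arm or the gripper's body presses on something with over 40 N, if the wrist force passes 120 N, or if a joint passes its speed limit or range.

ROBOT

A 6-joint arm with a two-finger parallel gripper is mounted at the origin on the work surface. World frame = base frame: x ahead of the robot, y to its left, z up, the work surface at z = 0. Lengths are in m, angles in rad, forces in N, time in s.
With the tool pointing down it reaches from about 0.325 to 0.875 m from the base axis. Payload 4.4 kg.
Tool frame: the origin (TCP) lies at the very end of the fingers, on their centre line; the grasp point (between the pads) lies behind it (tcp_to_grasp is the z of the grasp point in the tool frame, in m); z points along the fingers, y is the line along which they close (so a half turn about z gives the same grasp; the last joint's range is limited). The gripper opens to 85 mm and grips with 20 to 120 N. Pads are 22 mm wide; open, the fingers measure 114 mm over their backs; the gripper's body (76 mm by 85 mm) begins 54 mm behind the grasp point. The pads swing forward as they close: fully open they stand 13 mm farther back than shut.
Start: joints at [1.121, 0.207, 1.542, -0, 1.393, -0.15], TCP at [0.169, 0.55, 0.231] pointing down, gripper open.
Joint ranges: [-2.73, 2.73], [-0.86, 2.22], [0.23, 2.46], [-1.11, 4.25], [0.08, 2.63], [-2.82, 2.82]. Speed limits (rad/s): [2.79, 2.79, 3.14, 3.14, 3.14, 3.14].

INTERFACE

Orientations are given as a unit quaternion [w, x, y, z].
In Python, from bench import read_state, read_camera, finish_job, find_in, mark_of, tcp_to_grasp gives the robot as it stands. The module is installed in compiled form; this text tells all that it offers.
- The arm moves only by the shell command python3 -m pendant 'ROWS'. ROWS is JSON, a list of rows, each an object with "claw": the opening, from 0 (shut) to 1 (fully open); "delta_pos": the shift along the tool's x, y, z in units of 300 mm (1.0 is 300 mm), a list of three; "yaw": the turn about the tool's z in units of 360 degrees (1.0 is 360 degrees). In form: [{"claw": claw, "delta_pos": [x, y, z], "yaw": yaw}, ...]. A call has 1 to 20 rows; each row is the pose to reach, as a shift and turn from the pose commanded when the call began, along the tool's axes at that moment, turning the shorter way round; what a row does not reach only later rows make up. A row lasts 1/8 s, in which the tool goes at most 62.5 mm and 10.7 degrees, less where a joint would pass 70% of its speed; a pose out of reach is approached as far as the arm can. A call with a number of a shift or a turn outside -1 to 1 is refused whole. A call with a gripper value outside its range is refused whole. The fingers move at their own pace and stop on an object; the grip force is fixed at half the most. Time passes only in rows, so rows that repeat a pose let the fingers close. It gives the time, the measured TCP pose, the force, the opening and the grip force at its end, in the units of the state.
- read_state(): the state, without advancing time (a new reading comes with each control period).
- read_camera(name): name is "scene" or "side" or "wrist"; returns a dict with "pixels" (480x640x3 uint8, red, green, blue), "depth" (480x640 float32, m along the optical axis (not along the pixel's ray), 0 where there is no reading), "fx", "fy", "cx", "cy" (pixels), "world_from_camera" (4x4, takes a point from camera to world coordinates). Camera axes: x right, y down, z forward; pixel columns grow to the right and rows downward; lengths in m; the calibration is good to about 2 mm. A picture is of the moment at which its call begins.
- finish_job(): hands the job in; it is judged then, once.
Trained networks look in a picture, given as the dict that the camera call returned (one of the last four; its "shot" number tells which), for a name from the list of things; names that differ only in an ending like _2 or _b are one class to them, and where a whole thing is asked for, a point or a joint stands for the part that bears it (a point fixed in the world has none). Each returns a list of dicts, best first, with "p" (0 to 1); they miss things now and then, are a little off and sometimes report something else, mostly with a low value. They report only what shows in the picture. A call takes as long as a camera call.
- find_in(picture, thing): "at" ([x, y, z] in m, in world coordinates, good to about 4 mm: the middle of the surface that is visible of it).
- mark_of(picture, thing): "at" ([x, y, z] in m, in world coordinates, good to about 4 mm: a listed point, or the origin of a listed thing).
The state is a dict: "time": time; "qpos": joint angles; "dq": joint speeds; "effort": joint torques, N m; "tcp_pos": TCP position; "tcp_rot": TCP orientation; "wrist_force": force on the tool from outside, world axes, zero at the start; "ft_torque": the same for the moment, N m; "finger_gap": finger opening in m; "gripper_force": force on a finger pad.
Only numpy, scipy, OpenCV 4.12 (cv2) and the standard library are available. Lean on these libraries where they do the work, as an engineer would, in place of code of your own. Each camera call takes 0.05 s, during which the arm holds its last target. There are 200 camera calls.

## Working session

There is one attempt and no reset: what is moved stays moved. The work goes in short steps, Python scripts to look and compute and a shell command to move; the robot and the scene stay as the last step left them, time stands still between calls to the robot, and variables do not carry over. Pictures are saved under pics/ and viewed, at most 10 in all, crops included, and the job is handed in when it is done.

```bash
mkdir -p pics
python3 - <<'E'
from bench import *
import cv2
for n in ["scene","side"]:
    p=read_camera(n); cv2.imwrite(f"pics/{n}0.png",p["pixels"][:,:,::-1])
    for t in ["round_knob","round_pivot"]:
        print(n,t,[(r["at"],r["p"]) for r in mark_of(p,t)][:3])
    for t in ["round_cover","square_cover"]:
        print(n,t,[(r["at"],r["p"]) for r in find_in(p,t)][:3])
s=read_state();print(s["tcp_pos"],s["tcp_rot"],s["finger_gap"],tcp_to_grasp,s["time"])
E
```

```text
scene round_knob [([0.4878, -0.0466, 0.1208], 0.73)]
scene round_pivot [([0.549, -0.0263, 0.1055], 0.74)]
scene round_cover [([0.5002, -0.0336, 0.0972], 0.64)]
scene square_cover [([0.4895, 0.1394, 0.1013], 0.68)]
side round_knob [([0.4905, -0.0436, 0.1201], 0.89)]
side round_pivot [([0.554, -0.0296, 0.1016], 0.93)]
side round_cover [([0.501, -0.0264, 0.1012], 0.66), ([0.4925, 0.1422, 0.0984], 0.52)]
side square_cover [([0.4923, 0.1392, 0.099], 0.9)]
[0.16925986 0.54948707 0.23124395] [-2.97039908e-05  1.48860451e-01  9.88858213e-01 -2.93408727e-05] 0.08552013306674247 -0.0187 0.5
```

View pics/scene0.png

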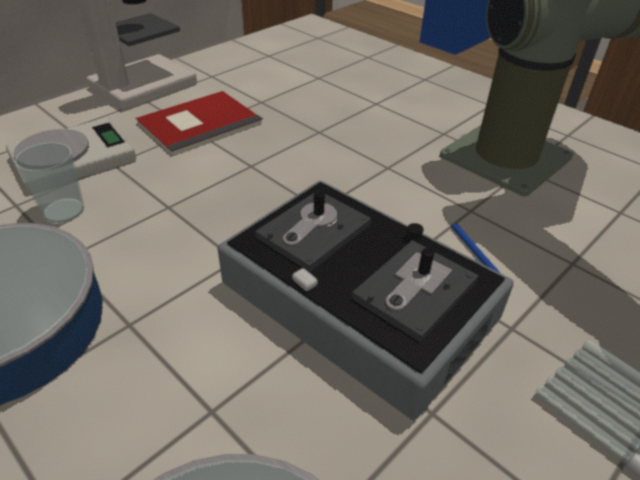

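View pics/side0.png

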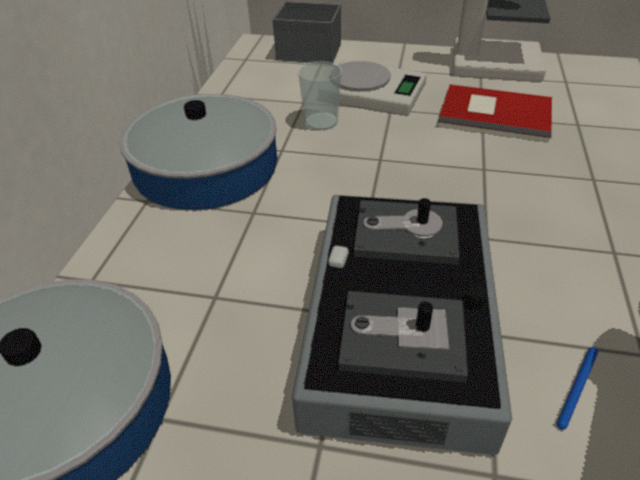

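The round cover is on the right-hand block: knob at about (425,210) and pivot at (372,222) in the side view. The square cover is at (425,325), on the nearer block. Turning the round cover counter-clockwise swings its knob toward -y, away from the square cover. My plan is to cage the knob loosely and sweep it along the arc.

```bash
python3 -m pendant '[{"claw":0.4,"delta_pos":[-0.8,-0.79,0],"yaw":0.2},{"claw":0.4,"delta_pos":[-0.8,-0.79,0],"yaw":0.2},{"claw":0.4,"delta_pos":[-0.8,-0.79,0],"yaw":0.2},{"claw":0.4,"delta_pos":[-0.8,-0.79,0],"yaw":0.2},{"claw":0.4,"delta_pos":[-0.8,-0.79,0],"yaw":0.2},{"claw":0.4,"delta_pos":[-0.8,-0.79,0],"yaw":0.2},{"claw":0.4,"delta_pos":[-0.8,-0.79,0],"yaw":0.2},{"claw":0.4,"delta_pos":[-0.8,-0.79,0],"yaw":0.2}]'
cat > h.py <<'E'
from bench import *
import numpy as np
from scipy.spatial.transform import Rotation as Ro
def plan(targets):  # (x,y,z,heading deg of tool y)
    s=read_state(); R=Ro.from_quat(np.roll(s["tcp_rot"],-1)).as_matrix()
    for x,y,z,h in targets:
        d=R.T@(np.array([x,y,z])-s["tcp_pos"])/0.3
        h0=np.degrees(np.arctan2(R[1,1],R[0,1]))
        print(np.round(d,3),"yaw",round(-((h-h0+180)%360-180)/360,4))
    print("q",np.round(s["qpos"],2),"gap",s["finger_gap"],"t",s["time"],s["tcp_pos"])
E
python3 -c "
from h import *
plan([(.489,-.045,.21,-74.8)])"
```

```text
time: 1.5
tcp_pos: [0.3291, 0.252, 0.2315]
tcp_rot: [0.0, 0.702, 0.713, 0.0]
wrist_force: [-0.5, -0.3, -0.4]
finger_gap: 0.0343
gripper_force: 0.0
[-0.998  0.517  0.072] yaw 0.2103
q [ 0.44 -0.15  1.91  0.    1.38  0.43] gap 0.03427837763900688 t 1.5 [0.32914517 0.25204125 0.23149384]
```

```bash
python3 -m pendant '[{"claw":0.4,"delta_pos":[-0.998,0.517,0],"yaw":0.21},{"claw":0.4,"delta_pos":[-0.998,0.517,0],"yaw":0.21},{"claw":0.4,"delta_pos":[-0.998,0.517,0],"yaw":0.21},{"claw":0.4,"delta_pos":[-0.998,0.517,0],"yaw":0.21},{"claw":0.4,"delta_pos":[-0.998,0.517,0],"yaw":0.21},{"claw":0.4,"delta_pos":[-0.998,0.517,0],"yaw":0.21},{"claw":0.4,"delta_pos":[-0.998,0.517,0],"yaw":0.21},{"claw":0.4,"delta_pos":[-0.998,0.517,0],"yaw":0.21},{"claw":0.4,"delta_pos":[-0.998,0.517,0],"yaw":0.21}]'
python3 - <<'E'
from h import *
import cv2
p=read_camera("wrist"); cv2.imwrite("pics/w1.png",p["pixels"][:,:,::-1])
for t in ["round_knob","round_pivot"]: print(t,[(r["at"],r["p"]) for r in mark_of(p,t)][:3])
plan([(.489,-.045,.21,-74.8)])
E
```

```text
time: 2.62
tcp_pos: [0.4885, -0.044, 0.2312]
tcp_rot: [-0.0, 0.991, 0.135, -0.0]
wrist_force: [-0.0, 0.0, -0.2]
finger_gap: 0.0345
gripper_force: 0.0
round_knob [([0.4842, -0.0408, 0.121], 0.93)]
round_pivot []
[0.001 0.004 0.071] yaw 0.0007
q [-0.27  0.02  1.74  0.    1.37  1.03] gap 0.034041969244963145 t 2.775 [ 0.48847589 -0.04403114  0.2313756 ]
```

View pics/w1.png

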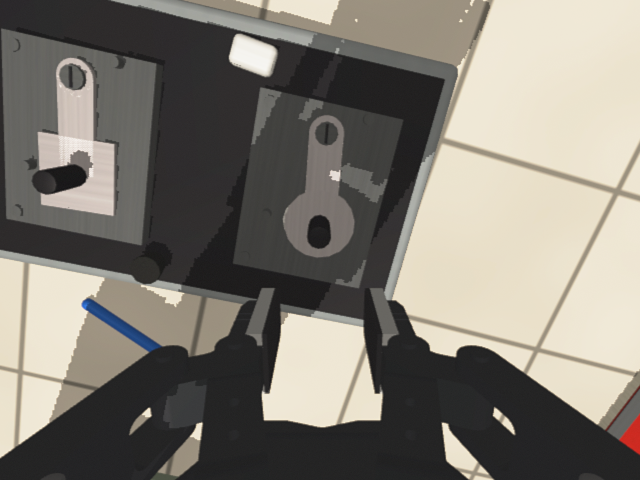

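The wrist view shows the round knob at about (319,235) and the pivot screw at (326,131). The cover is a few degrees ajar, and the fingers are aligned with the tangent of the swing. I'll back-project the pixels to refine the pivot.

Run:
```python
from h import *
p=read_camera("wrist");T=p["world_from_camera"]
def pt(u,v,z):
    d=T[:3,:3]@np.array([(u-p["cx"])/p["fx"],(v-p["cy"])/p["fy"],1]); return T[:3,3]+d*(z-T[2,3])/d[2]
print("depth z", [ (T@np.r_[np.array([(u-p["cx"])/p["fx"],(v-p["cy"])/p["fy"],1])*p["depth"][v,u],1])[:3].round(4) for u,v in [(326,131),(322,180),(300,225),(319,238),(322,222)]])
print("pivot",pt(326,131,.1075),"knobtop",pt(319,241,.1375),"disc",pt(318,223,.1035))
k=np.array([.4875,-.0435]);c=np.array([.5505,-.0285])
```

```text
depth z [array([ 0.5535, -0.0294,  0.1062]), array([ 0.5202, -0.0358,  0.1019]), array([ 0.4839, -0.029 ,  0.1021]), array([ 0.4883, -0.0425,  0.1365]), array([ 0.4959, -0.0425,  0.1237])]
pivot [ 0.55350939 -0.02939771  0.1075    ] knobtop [ 0.4866689  -0.04300942  0.1375    ] disc [ 0.48924524 -0.04132518  0.1035    ]
```

Run:
```python
from h import *
P=np.array([.553,-.0285]);a0=192.8
plan([(*(P+.0655*np.array([np.cos(np.radians(a)),np.sin(np.radians(a))])),.114,a+90) for a in [a0]+[a0+i*7.5 for i in range(1,11)]+[a0+71.5]])
```

```text
[ 0.003 -0.003  0.391] yaw 0.0072
[0.003 0.025 0.391] yaw -0.0136
[0.008 0.054 0.391] yaw -0.0344
[0.016 0.081 0.391] yaw -0.0553
[0.027 0.107 0.391] yaw -0.0761
[0.042 0.132 0.391] yaw -0.0969
[0.06  0.154 0.391] yaw -0.1178
[0.08  0.174 0.391] yaw -0.1386
[0.103 0.191 0.391] yaw -0.1594
[0.128 0.204 0.391] yaw -0.1803
[0.155 0.215 0.391] yaw -0.2011
[0.142 0.21  0.391] yaw -0.1914
q [-0.27  0.02  1.74 -0.    1.37  1.04] gap 0.034143322052274355 t 2.825 [ 0.48852203 -0.04413602  0.23140085]
```

Descend first, and check force and gap.

```bash
python3 -m pendant '[{"claw":0.4,"delta_pos":[0.003,-0.003,0.1],"yaw":0.007},{"claw":0.4,"delta_pos":[0.003,-0.003,0.2],"yaw":0.007},{"claw":0.4,"delta_pos":[0.003,-0.003,0.28],"yaw":0.007},{"claw":0.4,"delta_pos":[0.003,-0.003,0.34],"yaw":0.007},{"claw":0.4,"delta_pos":[0.003,-0.003,0.39],"yaw":0.007},{"claw":0.4,"delta_pos":[0.003,-0.003,0.39],"yaw":0.007}]'
python3 - <<'E'
from h import *
import cv2
p=read_camera("wrist"); cv2.imwrite("pics/w2.png",p["pixels"][:,:,::-1])
P=np.array([.553,-.0285]);a0=192.8
plan([(*(P+.0655*np.array([np.cos(np.radians(a)),np.sin(np.radians(a))])),.114,a+90) for a in [a0]+[a0+i*7.5 for i in range(1,11)]+[a0+71.5]])
E
```

```text
time: 3.58
tcp_pos: [0.4882, -0.0431, 0.1132]
tcp_rot: [-0.0, 0.994, 0.111, -0.001]
wrist_force: [0.1, 0.6, 0.1]
finger_gap: 0.0345
gripper_force: 0.0
[ 0.001 -0.001  0.   ] yaw -0.0
[0.002 0.027 0.   ] yaw -0.0209
[0.008 0.055 0.   ] yaw -0.0417
[0.017 0.083 0.   ] yaw -0.0625
[0.03  0.108 0.   ] yaw -0.0834
[0.046 0.132 0.   ] yaw -0.1042
[0.065 0.153 0.   ] yaw -0.125
[0.086 0.172 0.   ] yaw -0.1459
[0.11  0.188 0.   ] yaw -0.1667
[0.135 0.201 0.   ] yaw -0.1875
[0.162 0.21  0.   ] yaw -0.2084
[0.15  0.206 0.   ] yaw -0.1986
q [-0.26  0.16  1.86  0.    1.12  1.08] gap 0.034433510779277414 t 3.625 [ 0.48902054 -0.04334751  0.11409599]
```

View pics/w2.png

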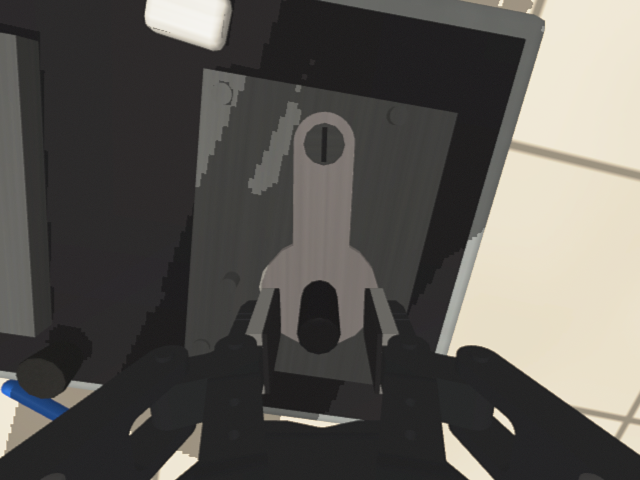

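The knob at (319,330) sits centrally between the fingers at (270,340) and (372,340), so I can sweep.

```bash
python3 -m pendant '[{"claw":0.4,"delta_pos":[0.002,0.027,0],"yaw":-0.021},{"claw":0.4,"delta_pos":[0.008,0.055,0],"yaw":-0.042},{"claw":0.4,"delta_pos":[0.017,0.083,0],"yaw":-0.063},{"claw":0.4,"delta_pos":[0.03,0.108,0],"yaw":-0.083},{"claw":0.4,"delta_pos":[0.046,0.132,0],"yaw":-0.104},{"claw":0.4,"delta_pos":[0.065,0.153,0],"yaw":-0.125},{"claw":0.4,"delta_pos":[0.086,0.172,0],"yaw":-0.146},{"claw":0.4,"delta_pos":[0.11,0.188,0],"yaw":-0.167},{"claw":0.4,"delta_pos":[0.135,0.201,0],"yaw":-0.188},{"claw":0.4,"delta_pos":[0.162,0.21,0],"yaw":-0.208},{"claw":0.4,"delta_pos":[0.162,0.21,0],"yaw":-0.208},{"claw":0.4,"delta_pos":[0.162,0.21,0],"yaw":-0.208}]'
python3 - <<'E'
from h import *
import cv2
p=read_camera("wrist"); cv2.imwrite("pics/w3.png",p["pixels"][:,:,::-1])
print(read_state()["wrist_force"])
E
```

```text
time: 5.12
tcp_pos: [0.5508, -0.0943, 0.1149]
tcp_rot: [0.0, 0.722, 0.692, 0.0]
wrist_force: [-0.0, 0.3, -0.4]
finger_gap: 0.0342
gripper_force: 0.0
[ 1.55959723  0.133377   -0.80282137]
```

View pics/w3.png

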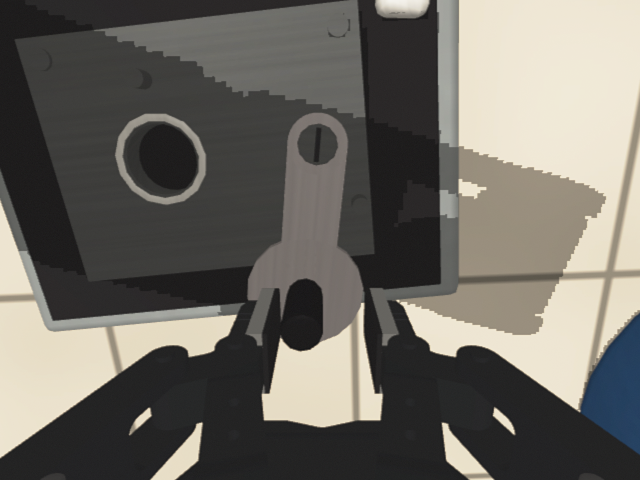

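The port at (160,158) is uncovered, well clear of the cover's tongue and round end at (305,290). The trailing finger rests on the knob, so I'll back off 4 mm and rise.

```bash
python3 -m pendant '[{"claw":0.4,"delta_pos":[0,-0.015,0],"yaw":0},{"claw":0.4,"delta_pos":[0,-0.015,0],"yaw":0},{"claw":0.4,"delta_pos":[0,-0.015,-0.1],"yaw":0},{"claw":0.4,"delta_pos":[0,-0.015,-0.25],"yaw":0},{"claw":0.4,"delta_pos":[0,-0.015,-0.4],"yaw":0},{"claw":0.4,"delta_pos":[0,-0.015,-0.5],"yaw":0},{"claw":0.4,"delta_pos":[0,-0.015,-0.5],"yaw":0}]'
python3 - <<'E'
from h import *
import cv2
p=read_camera("side"); cv2.imwrite("pics/s4.png",p["pixels"][:,:,::-1])
for t in ["round_knob","round_pivot"]: print(t,[(r["at"],r["p"]) for r in mark_of(p,t)][:2])
E
```

```text
time: 6.05
tcp_pos: [0.5478, -0.0947, 0.2679]
tcp_rot: [0.003, 0.722, 0.692, 0.002]
wrist_force: [0.6, 0.0, 0.8]
finger_gap: 0.0345
gripper_force: 0.0
round_knob [([0.546, -0.0904, 0.1168], 0.61)]
round_pivot [([0.5527, -0.0291, 0.1013], 0.67)]
```

View pics/s4.png

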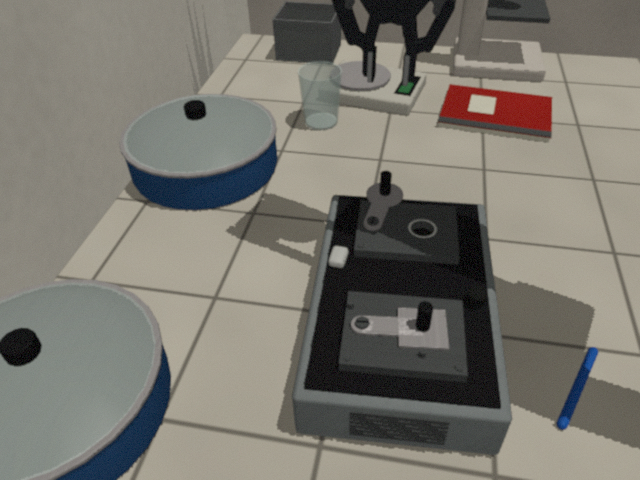

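The port at (422,228) is open, with the round cover swung well clear at (383,195). The square cover at (425,325) is unmoved, and the gripper is clear.

```bash
python3 -c "
from bench import *
print(finish_job())"
```

```text
the job is handed in; nothing more can be done
None
```

The round cover is swung about 1.2 rad open with its port fully clear, the square cover was left as it stood, and the job was handed in at about 6 s with the gripper touching nothing.

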